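Push the specimen dish between the jars onto the blue pad

TASK

Gently push the orange specimen dish through the narrow gap between the two green-lidded jars and on until it lies wholly on the blue pad. Keep the dish flat on the bench the whole way: do not pinch or lift it. Do not knock hard against the jars, leave everything else where it is, and finish clear of everything.

Things in the scene. Friction and masses are not known exactly. Their poses are not given: they have to be found in the camera images.
- dish: covered specimen dish: orange round dish with a yellow lid rim and a black beetle on a white disc on top; a solid upright disc 76 mm in diameter and 22 mm high, about 150 g, loose. It slides easily on the bench (push of under 2 N) and stops at once when the push stops. Origin: centre of its underside, z up.
- jars: two squat round glass jars with green lids, each 80 mm in diameter and 40 mm high, steel feet screwed to the bench (they never move). Origin: on the bench, midway between them. Their centres lie at +83 mm and -83 mm along this frame's x axis, leaving a gap 86 mm wide; the way through the gap runs along the frame's y axis (either way). z up.
- pad: flat round blue pad, 106 mm in diameter, practically flush with the bench (0.6 mm, no edge to catch on), lying on the other side of the jars from the dish. Origin: its centre, on the bench.
- vial: bystander: small amber glass vial with a white cap, 28 mm in diameter, 48 mm high, beyond the jars. Origin: centre of its underside.
- pencil: bystander: red pencil, 175 mm long, 8 mm thick, lying along its y axis. Origin: middle of its underside.
- forceps: bystander: steel forceps, 140 mm long, 10 mm wide, 7 mm high, lying along its y axis. Origin: middle of its underside.
- cup: bystander: red plastic cup, 68 mm in diameter at the rim, 85 mm high, off to the right (-y). Origin: centre of its underside.
- bowl: bystander: greenish glass bowl, 120 mm in diameter at the rim, 55 mm high, off to the left (+y). Origin: centre of its underside.
- slidebox: bystander: wooden box for microscope slides, 75 x 100 x 40 mm, off to the right. Origin: centre of its underside.
Things that resemble listed ones, but are neither listed nor needed, are in the scene too. There is more than one size of the dish; the job needs the largest.

How it is judged (in metres and radians):
On the way:
1. the dish passes between the two jars (y of dish in the frame of jars between -0.025 and 0.025 m and x of dish in the frame of jars between -0.02 and 0.02 m), for 0.04 s.
At the end, for the whole second after the job is handed in: The dish is at rest, upright and flat on the bench, wholly on the blue pad (its centre within 15 mm of the pad's centre), after passing between the jars (horizontal distance between dish and pad below 0.015 m and height (world z) of dish below 0.004 m and angle between dish's own z axis and vertical below 0.08 rad and linear speed of dish below 0.01 m/s); the robot touches nothing.
It fails at once if the dish is lifted (more than 6 mm) or tipped (more than 0.15 rad) (height (world z) of dish above 0.006 m or angle between dish's own z axis and vertical above 0.15 rad).
It fails at once if the dish is pinched or pushed hard (fingers or arm on the dish above 15 N) (contact force between any of the fingers, the arm and dish above 15 N).
It fails at once if the jars are struck hard (above 20 N by the robot) (contact force between any of the fingers, the arm and jars above 20 N).
It fails at once if another thing on the bench is displaced by more than 20 mm (distance of any of vial, pencil, forceps, cup, bowl, slidebox from where it was at the start of the episode above 0.02 m).
It also fails if it takes over 64 s, if anything falls off the work surface, if the arm or the gripper's body presses on something with over 40 N, if the wrist force passes 120 N, or if a joint passes its speed limit or range.

ROBOT

A 6-joint arm with a two-finger parallel gripper is mounted at the origin on the work surface. World frame = base frame: x ahead of the robot, y to its left, z up, the work surface at z = 0. Lengths are in m, angles in degrees, forces in N, time in s.
With the tool pointing down it reaches from about 0.4 to 0.825 m from the base axis. Payload 7 kg.
Tool frame: the origin (TCP) lies at the very end of the fingers, on their centre line; the grasp point (between the pads) lies 19 mm behind it; x points along the fingers, z is the direction in which the jaws open and shut, and the axes are right-handed (so a half turn about x gives the same grasp; the last joint's range is limited). The gripper opens to 88 mm and grips with 3 to 60 N. Pads are 19 mm wide; open, the fingers measure 130 mm over their backs; the gripper's body (78 mm by 193 mm) begins 47 mm behind the grasp point.
Start: joints at [85.319, 20.546, 0.682, 0, -70.136, -16.507], TCP at [0.244, 0.629, 0.227] pointing down, gripper open.
Joint ranges: [-176.03, 176.03], [-82.01, 121.73], [-58.28, 71.71], [-173.87, 95.51], [-174.79, -0.11], [-173.66, 173.66]. Speed limits (degrees/s): [136.94, 136.94, 172.46, 180, 180, 180].

INTERFACE

Orientations are given as [roll, pitch, yaw] about the fixed x, y, z axes, in that order (R = Rz(yaw) Ry(pitch) Rx(roll)).
In Python, from plant import * gives the robot as it stands.
- The arm moves only by the tool arm_command, never from a script. Its argument "commands" is one flat list of numbers, 5 for each row, row after row: the shift along the tool's x, y, z in mm, then the turn about the tool's x in degrees, then the opening in per cent of the stroke, from 0 (shut) to 100 (fully open). A call has 1 to 5 rows; each row shifts and turns the pose as measured when the row begins, along the tool's axes as they then stand; what a row does not reach is not made up. A row lasts 1/8 s, in which the tool goes at most 62.5 mm and 10.7 degrees, less where a joint would pass 70% of its speed; a pose out of reach is approached as far as the arm can. A call is refused whole if a number of a shift passes 62.5 or a number of a turn 10.7, either way. A call with a gripper value outside its range is refused whole. The fingers move at their own pace and stop on an object; the grip force is fixed at half the most. Time passes only in rows, so rows that do not move let the fingers close. It gives the time, the measured TCP pose, the force and the opening at its end, in the units of the state.
- get_obs(): the state, without advancing time (a new reading comes with each control period).
- snapshot(name): name is "scene" or "top"; returns a dict with "frame" (400x640x3 uint8, blue, green, red), "fov_y" (degrees; the focal length in pixels is half the picture's height over the tangent of half this angle, whatever the lens; pixels are square), "cx", "cy" (the principal point, pixels), "world_to_cam" (4x4, takes a point from world to camera coordinates). Camera axes: x right, y up, looking along -z (the intrinsics and any distortion apply to the point x, -y, -z); pixel columns grow to the right and rows downward; lengths in m; the calibration is good to about 2 mm. A picture is of the moment at which its call begins. There is no depth.
- close_job(): hands the job in, once; it reports no verdict.
The state is a dict: "clock": time; "joint_pos": joint angles; "qvel": joint speeds; "tau": joint torques, N m; "tool_pos": TCP position; "orientation": TCP orientation; "force": force on the tool from outside, world axes, zero at the start; "moment": the same for the moment, N m; "opening": finger opening in m.
Only numpy, scipy, OpenCV 4.12 (cv2) and the standard library are available. Lean on these libraries where they do the work, as an engineer would, in place of code of your own. Each camera call takes 0.05 s, during which the arm holds its last target. There are 200 camera calls.

## Working session

There is one attempt and no reset: what is moved stays moved. The work goes in short steps, Python scripts to look and compute and a tool call to move; the robot and the scene stay as the last step left them, time stands still between calls to the robot, and variables do not carry over. Pictures are saved under pics/ and viewed, about 8 in all and at most 12, crops included, and the job is handed in when it is done.

Besides the shell and the picture viewer there is one more tool, called after "Emit:" as a command line: name --argument value ..., lists and objects as JSON in quotes. arm_command: Moves the arm, as the interface text tells. Its arguments: {"type":"object","properties":{"commands":{"type":"array"}},"required":["commands"]}

```bash
ls; mkdir -p pics; python3 - <<'E'
from plant import *
import cv2,pickle
for n in("scene","top"):
    s=snapshot(n);cv2.imwrite(f"pics/{n}0.png",s["frame"]);pickle.dump(s,open(n+"0.pkl","wb"))
    print(n,{k:v for k,v in s.items() if k!="frame"})
o=get_obs();print(o)
E
```

```text
pics
scene {'fov_y': 49.46487163926104, 'cx': 308.9892228698937, 'cy': 197.392237571471, 'world_to_cam': array([[ 0.56757349,  0.82319997, -0.01421774, -0.36324157],
       [-0.63049466,  0.44568421,  0.6354857 ,  0.35328462],
       [ 0.52946843, -0.35172063,  0.77198172, -1.60731523],
       [ 0.        ,  0.        ,  0.        ,  1.        ]])}
top {'fov_y': 53.05787746945419, 'cx': 316.1141260441349, 'cy': 190.40580940453006, 'world_to_cam': array([[ 0.04380035, -0.99903473,  0.00333612,  0.00687624],
       [ 0.97549125,  0.04348843,  0.21569789, -0.59894904],
       [-0.21563477, -0.00619329,  0.97645445, -1.00660428],
       [ 0.        ,  0.        ,  0.        ,  1.        ]])}
{'clock': 0.1, 'joint_pos': array([ 8.53198515e+01,  2.05874669e+01,  6.39522274e-01, -1.69113204e-02,
       -7.01356315e+01, -1.65064284e+01]), 'qvel': array([ 0.05718971, -0.12301427,  0.07428318,  0.06733654, -0.03198303,
       -0.06253529]), 'tau': array([-1.46951788e-03, -5.84164882e+01,  2.93749970e+01,  7.01539859e+00,
        1.01619749e-02, -4.20759534e-05]), 'tool_pos': array([0.24382705, 0.62896189, 0.22572123]), 'orientation': array([   5.73715955,   89.9149247 , -105.45517536]), 'force': array([-0.47232586, -0.05478325,  0.16574481]), 'moment': array([ 0.0344945 , -0.03679495,  0.04253091]), 'opening': 0.08766829174191879}
```

View pics/top0.png

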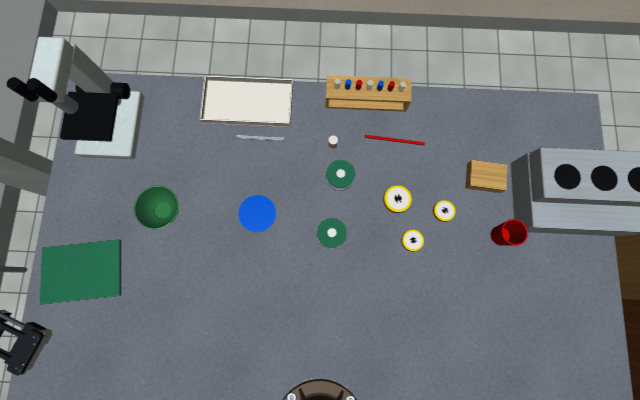

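View pics/scene0.png

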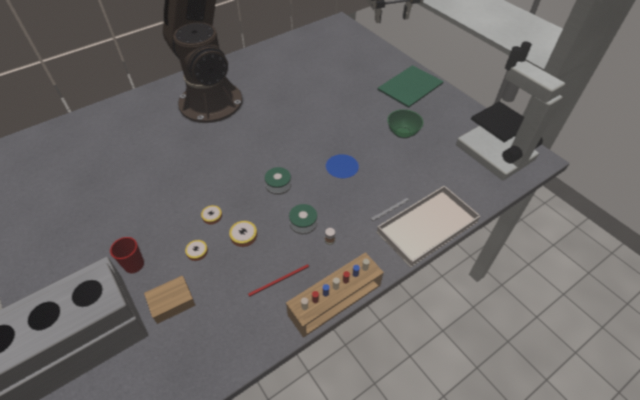

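The top view shows the large dish at (398,198), with small look-alikes at (445,210) and (413,240). The jars are at (340,174) and (332,233), the pad at (257,213) and the vial at (333,141). The scene view agrees: dish (243,232), jars (278,180) and (303,218), pad (342,166).

```bash
cat >h.py <<'E'
import numpy as np,cv2,pickle
def ray(s,uv,z):
    f=200/np.tan(np.radians(s["fov_y"]/2));T=s["world_to_cam"];R,t=T[:3,:3],T[:3,3]
    d=R.T@np.array([(uv[0]-s["cx"])/f,-(uv[1]-s["cy"])/f,-1]);c=-R.T@t
    return (c+d*(z-c[2])/d[2])[:2]
def blobs(s,lo,hi,amin=60):
    m=cv2.inRange(cv2.cvtColor(s["frame"],cv2.COLOR_BGR2HSV),lo,hi)
    cs,_=cv2.findContours(m,cv2.RETR_EXTERNAL,cv2.CHAIN_APPROX_NONE)
    return [c[:,0,:].astype(float) for c in cs if cv2.contourArea(c)>amin]
def circ(s,c,z):
    p=np.array([ray(s,u,z) for u in c],np.float32)
    (x,y),r=cv2.minEnclosingCircle(p);e=cv2.fitEllipse(p)
    return np.round([*e[0],e[1][0],e[1][1]],4)
COL={"yellow":((20,120,110),(35,255,255),.022),"green":((65,80,40),(88,255,160),.04),"blue":((105,150,80),(125,255,255),.0006)}
def find(s,names=COL,amin=60):
    for n in names:
        lo,hi,z=COL[n]
        for c in blobs(s,lo,hi,amin):
            if len(c)>8: print(n,c.mean(0).round(1),circ(s,c,z))
E
python3 - <<'E'
from h import *
for n in("top","scene"):
    s=pickle.load(open(n+"0.pkl","rb"));print(n);find(s)
    for uv in ([(333,141),(285,139),(236,136),(366,136),(424,144)] if n=="top" else [(330,233)]):print(uv,ray(s,uv,.048 if uv[0] in(333,330) else 0.005))
E
```

```text
top
yellow [412.5 240. ] [ 0.4818 -0.2337  0.0556  0.0582]
yellow [444.1 210.1] [ 0.5675 -0.3219  0.0559  0.0575]
yellow [397.5 198.4] [ 0.5954 -0.1929  0.0736  0.0754]
green [ 80.3 271.5] [0.3607 0.6406 0.1658 0.2479]
green [331.4 232.4] [ 0.4905 -0.0126  0.0772  0.0773]
green [155.9 206.9] [0.5391 0.466  0.1174 0.1184]
green [340.1 173.4] [ 0.655  -0.0311  0.0764  0.078 ]
blue [256.8 213.2] [0.5405 0.1972 0.1035 0.1036]
(333, 141) [ 0.74536097 -0.00754724]
(285, 139) [0.76049447 0.13092457]
(236, 136) [0.76327052 0.27415534]
(366, 136) [ 0.78034324 -0.10463331]
(424, 144) [ 0.7633789  -0.27356026]
scene
green [409.3  84.8] [0.3925 0.6014 0.1413 0.1687]
blue [341.8 165.8] [0.5391 0.1973 0.0909 0.0945]
(330, 233) [ 0.75409969 -0.00920036]
```

```bash
cat >>h.py <<'E'
from scipy.spatial.transform import Rotation as Ro
M=np.array([.5728,-.0219]);X=np.array([.994,-.1115]);Y=np.array([.1115,.994])
J=lambda a,b: M+a*X+b*Y
jf=lambda p:(np.round([(np.array(p)-M)@X,(np.array(p)-M)@Y],4))
def head(deg): # deg>0 turns heading from gap dir towards -x(jars), i.e. ccw
    a=np.radians(deg);return Y*np.cos(a)-X*np.sin(a)
def state():
    from plant import get_obs
    o=get_obs();return o,np.array(o["tool_pos"]),Ro.from_euler("xyz",o["orientation"],degrees=True).as_matrix()
def plan(p,hd,z):
    "p: TCP xy target; hd heading deg; prints total tool shift mm, turn deg"
    o,t,R=state();f=head(hd);d=R.T@(np.array([*p,z])-t)*1000
    zx=R[:,2][:2];side=np.array([-f[1],f[0]])
    best=[]
    for sg in(1,-1):
        s=sg*side;ang=np.degrees(np.arctan2(zx[0]*s[1]-zx[1]*s[0],zx@s));best.append(-ang) # tool x down
    print("tcp",t.round(4),"jar",jf(t[:2]),"z",R[:,2].round(2),"x",R[:,0].round(3),"j1,j6",o["joint_pos"][[0,5]].round(1),"F",np.round(o["force"],1),"t",o["clock"])
    print("shift",d.round(1),"turn opts",np.round(best,1))
E
python3 - <<'E'
from h import *
D=np.array([.5954,-.1929]);print("dish",jf(D),"pad",jf([.54,.1973]))
a,b=jf(D);hd=np.degrees(np.arctan2(a,-.07-b));print("heading",hd)
p=D-head(hd)*.065;print("pre",p);plan(p,hd,.15)
E
```

```text
dish [ 0.0415 -0.1675] pad [-0.057   0.2142]
heading 23.056593829115066
pre [ 0.61403531 -0.25518727]
tcp [0.2438 0.629  0.2257] jar [-0.3996  0.6103] z [-0.36 -0.93  0.  ] x [-0.    -0.001 -1.   ] j1,j6 [ 85.3 -16.5] F [-0.5 -0.1  0.2] t 0.1
shift [ 76.8 664.8 690.4] turn opts [  52.2 -127.8]
```

Emit:
arm_command --commands '[0,31,32,10.4,27,0,37,26,10.4,27,0,41,19,10.4,27,0,43,12,10.4,27,0,45,4,10.4,27]'

```text
clock: 0.72
tool_pos: [0.329, 0.416, 0.2225]
orientation: [59.1, 89.6, -105.5]
force: [0.9, 0.0, -0.3]
opening: 0.043
```

```bash
python3 -c "
from h import *
plan([.614,-.2552],23.06,.15)"
```

```text
tcp [0.329  0.416  0.2225] jar [-0.2912  0.408 ] z [-0.96 -0.27  0.  ] x [-0.002 -0.007 -1.   ] j1,j6 [ 72.9 -57.5] F [ 0.9  0.  -0.3] t 0.725
shift [ 76.6 722.3 -96.9] turn opts [ -1.3 178.7]
```

Emit:
arm_command --commands '[0,60,-8,0,27,0,60,-8,0,27,0,60,-8,0,27,0,60,-8,0,27,0,60,-8,0,27]'

```text
clock: 1.35
tool_pos: [0.4479, 0.1284, 0.224]
orientation: [60.0, 89.6, -104.6]
force: [1.2, 0.9, 0.4]
opening: 0.0239
```

Emit:
arm_command --commands '[0,60,-8,0,27,0,60,-8,0,27,0,60,-8,0,27,0,60,-8,0,27,0,60,-8,0,27]'

```text
clock: 1.98
tool_pos: [0.5681, -0.16, 0.2257]
orientation: [66.0, 89.7, -98.6]
force: [0.2, 1.1, 0.2]
opening: 0.0239
```

```bash
python3 -c "
from h import *
plan([.614,-.2552],23.06,.12)"
```

```text
tcp [ 0.5681 -0.16    0.2257] jar [ 0.0107 -0.1378] z [-0.96 -0.27  0.  ] x [-0.001 -0.006 -1.   ] j1,j6 [ 3.5 11.9] F [0.2 1.1 0.2] t 1.975
shift [106.2 103.4 -19.1] turn opts [ -1.2 178.8]
```

Emit:
arm_command --commands '[0,52,-10,-0.6,27,0,52,-10,-0.6,27,50,0,0,0,27,50,0,0,0,27,0,0,0,0,27]'

```text
clock: 2.6
tool_pos: [0.6164, -0.2643, 0.1209]
orientation: [37.4, 89.6, -126.3]
force: [0.6, 0.7, 0.8]
opening: 0.0235
```

```bash
python3 -c "
from h import *
from plant import *
plan([.614,-.2552],23.06,.008)
s=snapshot('top');cv2.imwrite('pics/t1.png',cv2.resize(s['frame'][120:300,230:500],None,fx=2.5,fy=2.5));find(s)"
```

```text
tcp [ 0.6164 -0.2643  0.1209] jar [ 0.0704 -0.2361] z [-0.96 -0.28  0.01] x [-0.004 -0.006 -1.   ] j1,j6 [-6.4 22.5] F [0.6 0.7 0.8] t 2.6
shift [112.8  -9.9  -0.9] turn opts [ -0.3 179.7]
yellow [491.8 178.2] [ 0.6616 -0.4611  0.055   0.1013]
yellow [332.5  90.7] [ 0.9107 -0.0022  0.0425  0.0464]
green [ 80.3 271.5] [0.3606 0.6406 0.1657 0.2475]
green [327.4 232. ] [ 0.4906 -0.001   0.0511  0.0803]
green [155.8 206.2] [0.5391 0.4662 0.1147 0.1187]
green [346.6 173.8] [ 0.6568 -0.0492  0.0143  0.0864]
green [335.5 172.8] [ 0.6558 -0.0169  0.0445  0.0812]
blue [256.7 213.2] [0.5405 0.1972 0.1033 0.1037]
```

View pics/t1.png

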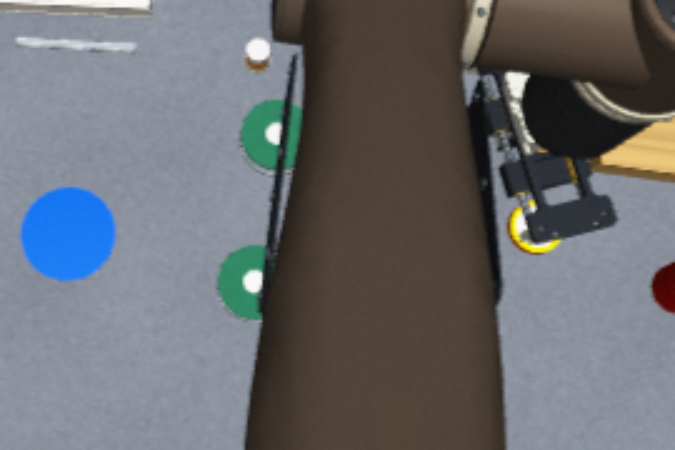

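Emit:
arm_command --commands '[30,-10,-1,0,27,40,0,0,0,27,30,0,0,0,27,12,0,0,0,27,0,0,0,0,27]'

```text
clock: 3.28
tool_pos: [0.6268, -0.2562, 0.0242]
orientation: [130.6, 88.7, -32.7]
force: [0.4, 0.4, 0.7]
opening: 0.0236
```

```bash
python3 -c "
from h import *
from plant import *
plan([.614,-.2552],23.06,.008)
s=snapshot('scene');cv2.imwrite('pics/s1.png',cv2.resize(s['frame'][120:300,150:420],None,fx=2.5,fy=2.5))"
```

```text
tcp [ 0.6268 -0.2562  0.0242] jar [ 0.0798 -0.2269] z [-0.96 -0.29 -0.01] x [ 0.019 -0.012 -1.   ] j1,j6 [-5.4 21.5] F [0.4 0.4 0.7] t 3.275
shift [15.9 -4.9 12.2] turn opts [   0. -180.]
```

View pics/s1.png

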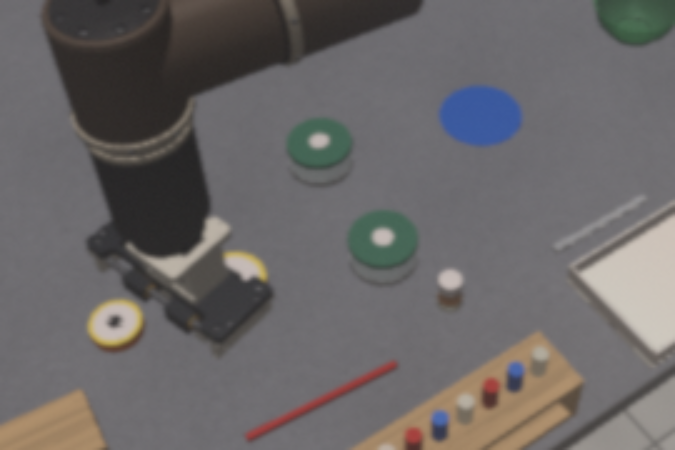

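Emit:
arm_command --commands '[7,-3,6,0,27,5,-2,5,0,27,2,0,1,0,27,0,0,0,0,27]'

```text
clock: 3.82
tool_pos: [0.6155, -0.2554, 0.0134]
orientation: [135.3, 88.4, -28.0]
force: [-0.3, -0.8, -1.2]
opening: 0.0235
```

```bash
python3 -c "
from h import *
D=np.array([.5954,-.1929]);h=head(23.06)
plan(J(0,-.07)-h*.046,23.06,.009)"
```

```text
tcp [ 0.6155 -0.2554  0.0134] jar [ 0.0685 -0.2273] z [-0.96 -0.29 -0.02] x [ 0.025 -0.014 -1.   ] j1,j6 [-5.4 21.4] F [-0.3 -0.8 -1.2] t 3.825
shift [   1.8 -125.6    1.4] turn opts [   0. -180.]
```

Emit:
arm_command --commands '[1,-8,0,0,27,1,-10,0,0,27,0,-10,0,0,27,0,-10,0,0,27,0,-10,0,0,27]'

```text
clock: 4.45
tool_pos: [0.6017, -0.2068, 0.0107]
orientation: [135.6, 88.3, -27.7]
force: [-0.0, -1.1, 1.4]
opening: 0.0237
```

```bash
python3 -c "
from h import *
h=head(23.06)
plan(J(0,-.07)-h*.046,23.06,.009)"
```

```text
tcp [ 0.6017 -0.2068  0.0107] jar [ 0.0494 -0.1806] z [-0.96 -0.29 -0.02] x [ 0.027 -0.014 -1.   ] j1,j6 [-0.9 16.7] F [-0.  -1.1  1.4] t 4.45
shift [  0.1 -75.    2.1] turn opts [   0. -180.]
```

Emit:
arm_command --commands '[0,-10,0.5,0,27,0,-10,0.5,0,27,0,-10,0.5,0,27,0,-10,0.5,0,27,0,-8,0,0,27]'

```text
clock: 5.08
tool_pos: [0.5855, -0.1581, 0.0103]
orientation: [136.3, 88.2, -27.0]
force: [0.4, -2.2, 1.4]
opening: 0.0241
```

```bash
python3 -c "
from h import *
from plant import *
h=head(23.06)
plan(J(0,-.07)-h*.046,23.06,.009)
s=snapshot('scene');cv2.imwrite('pics/s2.png',cv2.resize(s['frame'][120:300,150:420],None,fx=2.5,fy=2.5))
t=snapshot('top');find(t,['yellow'])
"
```

```text
tcp [ 0.5855 -0.1581  0.0103] jar [ 0.0278 -0.134 ] z [-0.96 -0.29 -0.02] x [ 0.028 -0.014 -1.   ] j1,j6 [ 3.9 11.6] F [ 0.4 -2.2  1.4] t 5.075
shift [  0.7 -23.7   0.5] turn opts [ 1.000e-01 -1.799e+02]
yellow [412.5 240. ] [ 0.4817 -0.2337  0.0552  0.0582]
yellow [444.1 210.1] [ 0.5676 -0.3218  0.056   0.0576]
yellow [363.8 211. ] [ 0.5701 -0.1126  0.0671  0.0694]
```

View pics/s2.png

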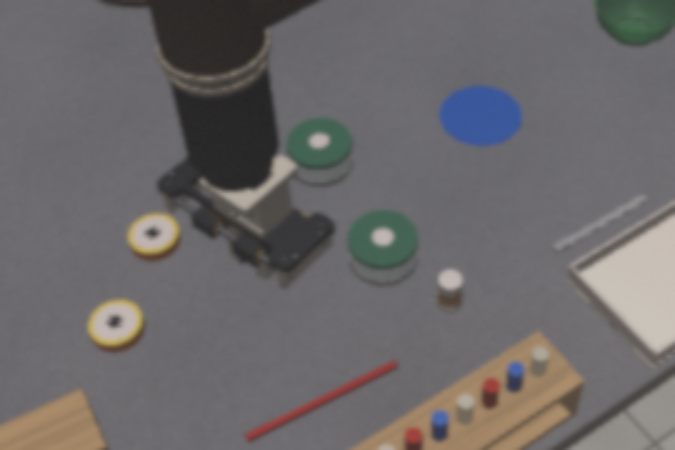

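Emit:
arm_command --commands '[0,-10,0.2,0,27,0,-9,0.2,0,27,0,0,3.4,4,27,0,0,3.4,4,27,0,0,3.4,4,27]'

```text
clock: 5.8
tool_pos: [0.5681, -0.1395, 0.0087]
orientation: [148.3, 88.3, -27.3]
force: [-0.2, -0.4, 0.1]
opening: 0.0236
```

```bash
python3 -c "
from h import *
from plant import *
plan(J(0,-.119),0,.009)
t=snapshot('top');find(t,['yellow'])
"
```

```text
tcp [ 0.5681 -0.1395  0.0087] jar [ 0.0084 -0.1174] z [-1.   -0.08 -0.03] x [ 0.026 -0.014 -1.   ] j1,j6 [ 6.  -2.8] F [-0.2 -0.4  0.1] t 5.8
shift [-0.5  0.   8.6] turn opts [  10.8 -169.2]
yellow [412.5 240. ] [ 0.4819 -0.2337  0.0555  0.0581]
yellow [444.1 210.1] [ 0.5676 -0.3218  0.056   0.0576]
```

Emit:
arm_command --commands '[0,0,3,3.6,27,0,0,3,3.6,27,0,0,2.8,3.6,27,0,0,0,0,27]'

```text
clock: 6.35
tool_pos: [0.5579, -0.1382, 0.0079]
orientation: [159.0, 88.4, -27.7]
force: [-0.1, -0.7, 0.9]
opening: 0.0237
```

```bash
python3 -c "
from h import *
from plant import *
plan(J(0,.0),0,.009)
s=snapshot('scene');f=cv2.resize(s['frame'][120:240,210:390],None,fx=4,fy=4)
t=snapshot('top');g=cv2.resize(t['frame'][150:270,270:450],None,fx=4,fy=4)
cv2.imwrite('pics/s3.png',cv2.resize(np.vstack([f,g]),None,fx=.62,fy=.62))
find(t,['yellow'],8)
"
```

```text
tcp [ 0.5579 -0.1382  0.0079] jar [-0.0018 -0.1173] z [-0.99  0.12 -0.03] x [ 0.025 -0.013 -1.   ] j1,j6 [  6.2 -14.1] F [-0.1 -0.7  0.9] t 6.35
shift [  -2.2 -117.3   -1.3] turn opts [ -0.3 179.7]
yellow [412.5 240. ] [ 0.4817 -0.2338  0.0558  0.058 ]
yellow [356.4 218.3] [ 0.5384 -0.0812  0.0185  0.0413]
yellow [444.1 210.1] [ 0.5676 -0.3218  0.056   0.0576]
```

View pics/s3.png

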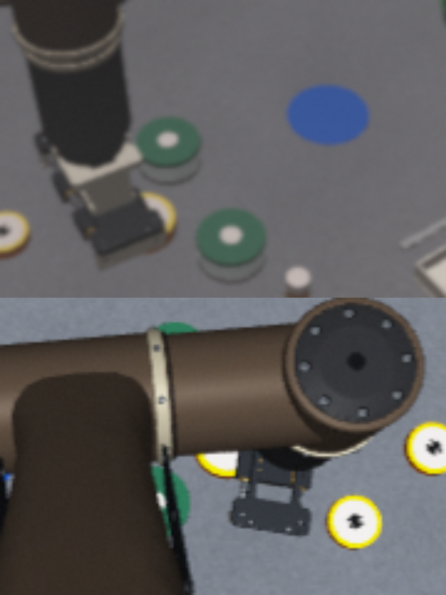

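```bash
cat >>h.py <<'E'
from scipy.optimize import least_squares
def arcfit(s,box,g):
    "dish centre from visible rim arc; box u0,u1,v0,v1; g first guess xy"
    for c in blobs(s,*COL["yellow"][:2],8):
        if box[0]<c[:,0].mean()<box[1] and box[2]<c[:,1].mean()<box[3]:
            p=np.array([ray(s,u,.022) for u in c])
            r=np.hypot(*(p-g).T);q=p[r>.030]
            k=least_squares(lambda x:np.hypot(*(q-x).T)-.037,g,loss="soft_l1",f_scale=.001)
            print("arc",len(q),k.x.round(4),"jar",jf(k.x),"rms",np.sqrt(np.mean(k.fun**2)).round(5))
E
python3 -c "
from h import *
from plant import *
t=snapshot('top');arcfit(t,(300,400,180,260),J(0,-.07))
"
```

```text
arc 35 [ 0.5656 -0.0925] jar [ 0.0007 -0.071 ] rms 0.00244
```

Emit:
arm_command --commands '[-0.5,-10,-0.3,0,27,-0.5,-10,-0.3,0,27,0,-10,-0.3,0,27,0,-10,-0.3,0,27,0,-10,0,0,27]'

```text
clock: 7.12
tool_pos: [0.5655, -0.0855, 0.0084]
orientation: [158.4, 88.4, -28.1]
force: [-0.7, -1.0, 1.2]
opening: 0.0234
```

```bash
python3 -c "
from h import *
from plant import *
plan(J(0,.0),0,.009)
t=snapshot('top');arcfit(t,(270,370,180,260),J(0,-.021))
"
```

```text
tcp [ 0.5655 -0.0855  0.0084] jar [-0.0002 -0.064 ] z [-0.99  0.11 -0.03] x [ 0.025 -0.013 -1.   ] j1,j6 [ 11.7 -19.7] F [-0.7 -1.   1.2] t 7.125
shift [ -1.3 -64.   -0. ] turn opts [-1.000e-01  1.799e+02]
arc 29 [ 0.5724 -0.0396] jar [ 0.0016 -0.0177] rms 0.00283
```

Emit:
arm_command --commands '[0,-10,0,0,27,0,-10,0,0,27,0,-10,0,0,27,0,-10,0,0,27,0,-10,0,0,27]'

```text
clock: 7.8
tool_pos: [0.5719, -0.032, 0.0081]
orientation: [158.8, 88.4, -27.8]
force: [-0.3, -2.1, 0.8]
opening: 0.0238
```

```bash
python3 -c "
from h import *
from plant import *
plan(J(0,.015),0,.009)
s=snapshot('scene');f=cv2.resize(s['frame'][100:240,210:390],None,fx=4,fy=4)
t=snapshot('top');g=cv2.resize(t['frame'][150:270,230:410],None,fx=4,fy=4)
cv2.imwrite('pics/s4.png',cv2.resize(np.vstack([f,g]),None,fx=.57,fy=.57))
arcfit(t,(250,350,180,260),J(0,.031))
"
```

```text
tcp [ 0.5719 -0.032   0.0081] jar [ 0.0002 -0.0101] z [-0.99  0.11 -0.03] x [ 0.025 -0.013 -1.   ] j1,j6 [ 17.2 -25.3] F [-0.3 -2.1  0.8] t 7.8
shift [ -1.2 -25.1   0.2] turn opts [-1.000e-01  1.799e+02]
arc 24 [0.5788 0.0142] jar [0.0019 0.0365] rms 0.00251
```

View pics/s4.png

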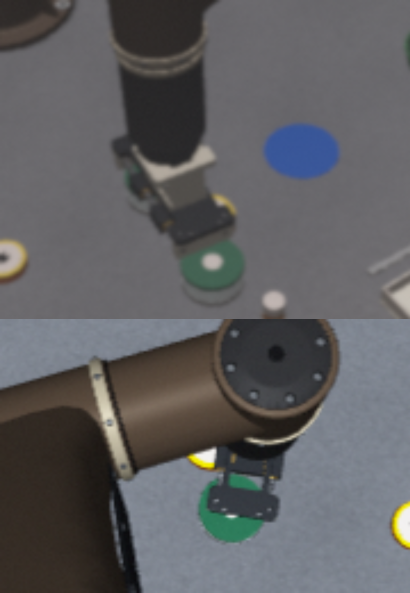

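Emit:
arm_command --commands '[-0.5,-10,0,0,27,0,-10,0,0,27,0,-10,0,0,27,0,-9,0,0,27,0,-7,0,0,27]'

```text
clock: 8.52
tool_pos: [0.5774, 0.0168, 0.008]
orientation: [158.7, 88.4, -27.8]
force: [0.3, -1.5, 2.3]
opening: 0.0234
```

Emit:
arm_command --commands '[0,0,-3.4,-4,27,0,0,-3.4,-4,27,0,0,-3.4,-4,27,0,0,-3.4,-4,27,0,0,-3.4,-4,27]'

```text
clock: 9.15
tool_pos: [0.5943, 0.0199, 0.0078]
orientation: [138.7, 88.4, -27.2]
force: [0.3, 0.5, -0.1]
opening: 0.0239
```

```bash
python3 -c "
from h import *
from plant import *
h=head(23.5)
plan(np.array([.54,.1973])-h*.048,23.5,.009)
t=snapshot('top');arcfit(t,(240,340,170,260),J(0,.083))
"
```

```text
tcp [0.5943 0.0199 0.0078] jar [0.0168 0.044 ] z [-0.97 -0.24 -0.02] x [ 0.025 -0.013 -1.   ] j1,j6 [21.5 -8.9] F [ 0.3  0.5 -0.1] t 9.15
shift [  -3.9 -137.3    6.9] turn opts [ -3. 177.]
arc 50 [0.5845 0.0619] jar [0.0022 0.0846] rms 0.00233
```

Emit:
arm_command --commands '[-0.5,0,-3,-4,27,-0.5,-10,0.6,0,27,0,-10,0.6,0,27,0,-10,0.6,0,27,0,-10,0.6,0,27]'

```text
clock: 9.82
tool_pos: [0.5821, 0.061, 0.008]
orientation: [136.1, 88.4, -25.8]
force: [1.2, -1.7, 1.4]
opening: 0.0236
```

Emit:
arm_command --commands '[-0.5,-10,0.5,0,27,0,-10,0.5,0,27,0,-10,0.5,0,27,0,-10,0.5,0,27,0,0,0,0,27]'

```text
clock: 10.45
tool_pos: [0.5662, 0.1022, 0.0077]
orientation: [136.4, 88.4, -25.5]
force: [-0.2, 0.4, -0.2]
opening: 0.0234
```

```bash
python3 -c "
from h import *
from plant import *
h=head(24.5)
plan(np.array([.54,.1973])-h*.048,24.5,.009)
s=snapshot('scene');f=cv2.resize(s['frame'][100:240,240:420],None,fx=4,fy=4)
t=snapshot('top');g=cv2.resize(t['frame'][150:270,200:380],None,fx=4,fy=4)
cv2.imwrite('pics/s5.png',cv2.resize(np.vstack([f,g]),None,fx=.57,fy=.57))
arcfit(t,(200,330,170,260),J(-.031,.165));find(t,['blue'])
"
```

```text
tcp [0.5662 0.1022 0.0077] jar [-0.0204  0.1226] z [-0.95 -0.31 -0.02] x [ 0.025 -0.012 -1.   ] j1,j6 [ 30.6 -14.3] F [-0.2  0.4 -0.2] t 10.45
shift [ -2.2 -50.5  -4.7] turn opts [ -0. 180.]
arc 43 [0.5534 0.143 ] jar [-0.0377  0.1617] rms 0.0021
blue [256.4 222.8] [0.5135 0.1959 0.0508 0.0765]
```

View pics/s5.png

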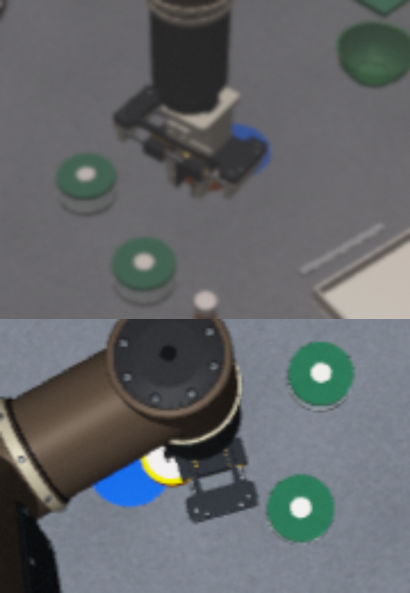

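Emit:
arm_command --commands '[-0.5,-10,-0.8,0,27,0,-10,-0.8,0,27,0,-10,-0.8,0,27,0,-10,-0.8,0,27,0,-10,-0.8,0,27]'

```text
clock: 11.18
tool_pos: [0.5541, 0.1524, 0.0073]
orientation: [134.9, 88.4, -27.1]
force: [1.2, -1.7, 1.6]
opening: 0.0239
```

```bash
python3 -c "
from h import *
from plant import *
h=head(24.5)
plan(np.array([.54,.1973])-h*.048,24.5,.009)
t=snapshot('top');arcfit(t,(200,330,170,260),J(-.055,.21))
"
```

```text
tcp [0.5541 0.1524 0.0073] jar [-0.038   0.1712] z [-0.95 -0.31 -0.02] x [ 0.025 -0.013 -1.   ] j1,j6 [ 35.9 -19.8] F [ 1.2 -1.7  1.6] t 11.175
shift [-1.7  1.  -0.5] turn opts [-1.000e-01  1.799e+02]
arc 43 [0.5417 0.1926] jar [-0.0548  0.2097] rms 0.00201
```

Emit:
arm_command --commands '[0,10,0,0,27,0,20,0,0,27,-30,5,0,0,27,-60,0,0,0,27,-60,0,0,0,27]'

```text
clock: 11.85
tool_pos: [0.5586, 0.1178, 0.1557]
orientation: [110.9, 88.7, -51.1]
force: [1.6, 1.1, -0.1]
opening: 0.0237
```

Emit:
arm_command --commands '[-20,60,0,0,27,0,60,0,0,27,0,60,0,0,27,0,60,0,0,27,0,0,0,0,27]'

```text
clock: 12.48
tool_pos: [0.6368, -0.1162, 0.1875]
orientation: [136.1, 88.3, -25.8]
force: [0.3, 0.7, 0.2]
opening: 0.024
```

```bash
python3 -c "
from h import *
from plant import *
s=snapshot('scene');t=snapshot('top')
cv2.imwrite('pics/s6.png',np.vstack([s['frame'],t['frame']])[:, :].copy() if 0 else cv2.resize(np.hstack([s['frame'],t['frame']]),(800,250)))
find(t,['yellow','blue']);find(s,['yellow','blue']);o=get_obs();print(o['tool_pos'],o['force'],o['clock'])
print([ray(t,(333,141),.048)])
"
```

```text
yellow [412.5 240. ] [ 0.4819 -0.2336  0.0556  0.0581]
yellow [444.1 210.1] [ 0.5676 -0.3218  0.056   0.0576]
yellow [487.6 177.1] [ 0.6744 -0.4482  0.0771  0.0967]
blue [241. 213.] [0.5391 0.2421 0.013  0.0629]
[ 0.63616103 -0.11308551  0.18761214] [-0.04089718  0.65372763  0.0109958 ] 12.575
[array([ 0.74536097, -0.00754724])]
```

View pics/s6.png

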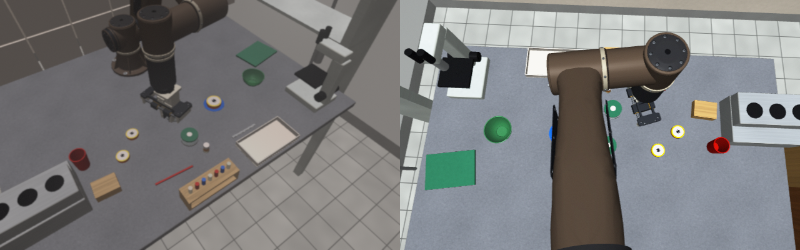

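The scene view shows the dish on the pad at about (213,103) with a blue border around it. The arm still hides it from the top camera, so I'll move further off and measure.

Emit:
arm_command --commands '[0,60,0,0,27,0,60,0,0,27,0,60,0,0,27,0,0,0,0,27,0,0,0,0,27]'

```text
clock: 13.2
tool_pos: [0.6946, -0.2809, 0.1908]
orientation: [140.1, 88.4, -21.1]
force: [0.3, 0.8, -0.2]
opening: 0.0234
```

```bash
python3 -c "
from h import *
from plant import *
t=snapshot('top')
cv2.imwrite('pics/t7.png',t['frame'])
find(t,['yellow','blue']);o=get_obs();print(o['tool_pos'],o['force'],o['clock'])
"
```

```text
yellow [256.2 212.2] [0.5392 0.1956 0.0714 0.0736]
yellow [494.5 174.1] [ 0.6763 -0.4714  0.0171  0.0607]
yellow [342.   87.6] [ 0.9288 -0.028   0.0466  0.0961]
blue [256.6 213. ] [0.5405 0.1972 0.1033 0.1036]
[ 0.69451116 -0.2807606   0.19077739] [ 0.16164736 -0.4589951  -0.08684838] 13.25
```

View pics/t7.png

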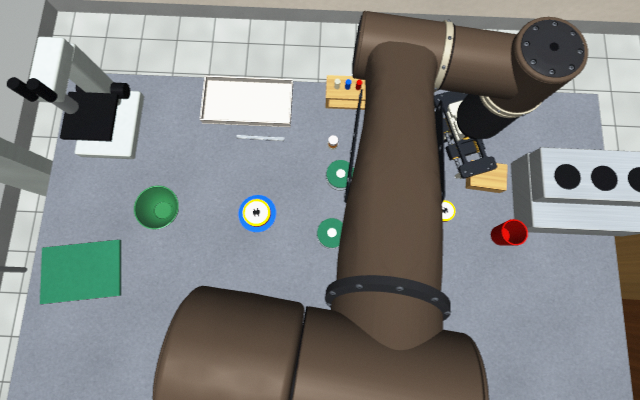

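The dish at (256,212) is centred on the pad at (257,213), about 2 mm off. The vial and forceps haven't moved, and the gripper is at 0.19 m, clear of everything.

```bash
python3 -c "
from plant import *
print(close_job())"
```

```text
the job is handed in; nothing more can be done
None
```

The large orange dish went through the gap between the jars and now lies on the blue pad. I pushed it flat on the bench with two partly open fingertips, in three legs, then raised the arm clear and handed the job in at about 13 s.

- **Position:** the last top view put the dish about 2 mm from the pad's centre (limit 15 mm).
- **Gap:** in the gap it was measured about 2 mm off the centre line, with 5 mm of clearance each side.
- **Forces:** the wrist readings after each move stayed under about 3 N. I had no readings between them.
- **Other things:** in the last view the vial, forceps and bowl look unmoved. The arm hid the pencil and partly hid the slide box. The pencil, slide box and cup looked in place in the scene view one move earlier, and I checked all of these by eye only.
- **Tool tilt:** the tool ended up tilted by about 1.6° during the moves, with no effect I could see.

No check failed or disagreed. The job gave no verdict when handed in.

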